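# Lean the pill case on the partition

### The arm

A 6-joint arm with a two-finger parallel gripper is mounted at the origin on the work surface. World frame = base frame: x ahead of the robot, y to its left, z up, the work surface at z = 0. Lengths are in m, angles in rad, forces in N, time in s.
With the tool pointing down it reaches from about 0.325 to 0.875 m from the base axis. Payload 4.4 kg.
Tool frame: the origin (TCP) lies between the finger pads; the fingertips stand 8 mm ahead of it and the grasp point (between the pads) lies 11 mm behind it; z points along the fingers, y is the line along which they close (so a half turn about z gives the same grasp; the last joint's range is limited). The gripper opens to 85 mm and grips with 20 to 120 N. Pads are 22 mm wide; open, the fingers measure 114 mm over their backs; the gripper's body (76 mm by 85 mm) begins 54 mm behind the grasp point. The pads swing forward as they close: fully open they stand 13 mm farther back than shut.
Start: joints at [1.196, 0.207, 1.542, -0, 1.393, -0.15], TCP at [0.128, 0.561, 0.239] pointing down, gripper open.
Joint ranges: [-2.73, 2.73], [-0.86, 2.22], [0.23, 2.46], [-1.11, 4.25], [0.08, 2.63], [-2.82, 2.82]. Speed limits (rad/s): [2.79, 2.79, 3.14, 3.14, 3.14, 3.14].

### API

Orientations are given as a rotation vector (axis times angle).
In Python, from station import arm gives the robot as it stands. The module is installed in compiled form; this text tells all that it offers.
- The arm moves only by the shell command python3 -m inch 'ROWS' [FORCE]. ROWS is JSON, a list that holds one entry, the list of rows, each a list of 5 numbers: the shift along the tool's x, y, z scaled (see below), then the turn about the tool's z scaled (see below), then the gripper command: -1 is fully open, 1 is shut, values between are in proportion. A call has 1 to 8 rows; each row is the pose to reach, as a shift and turn from the pose commanded when the call began, along the tool's axes at that moment; what a row does not reach only later rows make up. The controller multiplies each number of a shift by 0.3 m and each number of a turn by 45 degrees. A row lasts 1/8 s, in which the tool goes at most 62.5 mm and 10.7 degrees, less where a joint would pass 70% of its speed; a pose out of reach is approached as far as the arm can. A call with a number of a shift or a turn outside -1 to 1 is refused whole. A call with a gripper value outside its range is refused whole. The fingers move at their own pace and stop on an object; FORCE is the grip in N (left out, the last holds). Time passes only in rows, so rows that repeat a pose let the fingers close. It gives the time, the measured TCP pose, the force, the opening and the grip force at its end, in the units of the state.
- arm.state(): the state, without advancing time (a new reading comes with each control period).
- arm.capture(name): name is "scene" or "top"; returns (picture, depth): 420x560x3 uint8, blue, green, red; 420x560 float32, m along the optical axis (not along the pixel's ray), 0 where there is no reading.
- arm.get_calibration(name): a dict with "K" (3x3 intrinsics, pixels), "R" (3x3) and "t" (3): a world point X has camera coordinates R X + t. Camera axes: x right, y down, z forward; pixel columns grow to the right and rows downward; lengths in m; the calibration is good to about 2 mm. A picture is of the moment at which its call begins. get_calibration takes no time and is no camera call.
- arm.close_job(): hands the job in; it is judged then, once.
The state is a dict: "clock": time; "joint_positions": joint angles; "dq": joint speeds; "joint_torque": joint torques, N m; "tcp_pos": TCP position; "tool_rot": TCP orientation; "ft_force": force on the tool from outside, world axes, zero at the start; "torque": the same for the moment, N m; "gripper_width": opening from 0.0 (shut) to 1.0 (fully open); "grasp_force": force on a finger pad.
Only numpy, scipy, OpenCV 4.12 (cv2) and the standard library are available. Lean on these libraries where they do the work, as an engineer would, in place of code of your own. Each camera call takes 0.05 s, during which the arm holds its last target. There are 200 camera calls.

### The job

Take the large pill case out of the rack and stand it on the counter on its long edge, near the middle of the low wooden partition and leaning back against it by about 20 degrees, with its lids facing out, away from the partition, towards the rack's side. Set it down, do not drop it, and leave the small pill case in the rack and the bottle where they are.

Things in the scene. Friction and masses are not known exactly. Their poses are not given: they have to be found in the camera images.
- case_center (a point): Centre of the large pill case: flat closed white box, 190 mm long (x), 18 thick (y), 160 high (z, up), 0.3 kg. Face +y has 7 x 4 pale lids, its top 36 mm plain. It starts upright on its long edge in a rack slot, underside 8 mm above the counter; dividers to 50 mm height, 2 mm clear each side: lift straight up. +y already looks roughly the way of the partition's +y.
- partition: Low upright wooden partition fixed on the counter: 340 mm long (x), 20 thick (y), 80 high. Origin: middle of its underside. Front face, to lean the case on, is at y = +10 mm and looks along +y, towards the rack; the counter there is free. The case is taller and rests on the partition's top edge.
- small_center (a point): Centre of the small pill case, a bystander in the rack's other slot: same white plastic, 130 mm long (x), 18 thick (y), 105 high (z), 7 x 2 lids. The two slots are parallel, 90 mm apart; which case is in which varies.
- bottle_center (a point): Centre of a small clear bottle with a white cap, a bystander standing on the counter between rack and partition, farther from the robot: 44 mm in diameter, 85 mm high.
Not all that is in view belongs to the job. What is shaped like the part that bears case_center but black or blue is not meant.

How it is judged:
At the end, for the whole second after the job is handed in: The large case stands on its long edge at rest against the partition's front, leaning back 10 to 30 deg, lids outwards, centred within 70 mm of the partition's middle, parallel to it within 11 deg. Small case and bottle within 30 mm of their starts (angle between case_center's own y axis and vertical between 1.047 and 1.396 rad and angle between case_center's own z axis and vertical below 0.56 rad and height (world z) of case_center between 0.066 and 0.088 m and y of case_center in the frame of partition above 0 m and x of case_center in the frame of partition between -0.07 and 0.07 m and angle between the x axis of case_center and the x axis of partition, either way round below 0.2 rad and contact force between case and partition above 0.05 N and linear speed of case below 0.02 m/s and distance of each of small_center, bottle_center from where it was at the start of the episode below 0.03 m); the robot touches nothing.
It fails at once if the large case is dropped: it falls free of the fingers faster than 0.5 m/s (contact force between case and the fingers below 0.05 N and linear speed of case above 0.5 m/s).
It fails at once if the small case is moved more than 50 mm (distance of small_center from where it was at the start of the episode above 0.05 m).
It fails at once if the bottle is moved more than 50 mm (distance of bottle_center from where it was at the start of the episode above 0.05 m).
It also fails if it takes over 34 s, if anything falls off the work surface, if the arm or the gripper's body presses on something with over 40 N, if the wrist force passes 120 N, or if a joint passes its speed limit or range.

## Working session

There is one attempt and no reset: what is moved stays moved. The work goes in short steps, Python scripts to look and compute and a shell command to move; the robot and the scene stay as the last step left them, time stands still between calls to the robot, and variables do not carry over. Pictures are saved under pics/ and viewed, at most 10 in all, crops included, and the job is handed in when it is done.

```bash
mkdir -p pics
cat > h.py <<'E'
import numpy as np, cv2
from station import arm
def look(n,tag):
    p,d=arm.capture(n); cv2.imwrite(f'pics/{tag}.png',p); np.save(f'pics/{tag}.npy',d); return p,d
def pt(n,d,u,v,r=1):
    c=arm.get_calibration(n);K,R,t=[np.array(c[k]) for k in('K','R','t')]
    w=d[v-r:v+r+1,u-r:u+r+1]; w=w[w>0]; z=np.median(w)
    return R.T@(z*np.linalg.inv(K)@[u,v,1]-t.ravel())
def cloud(n,d):
    c=arm.get_calibration(n);K,R,t=[np.array(c[k]) for k in('K','R','t')]
    v,u=np.indices(d.shape); P=np.stack([u,v,np.ones_like(u)],-1)@np.linalg.inv(K).T*d[...,None]
    return (P-t.ravel())@R
E
python3 - <<'E'
from h import *
for n in('scene','top'): look(n,n+'0')
s=arm.state(); print(s['tcp_pos'],s['tool_rot'],s['clock'],s['gripper_width'])
E
```

```text
[0.12793976 0.55991528 0.23824218] [-3.52270088e-01 -3.12125364e+00  3.12041601e-03] 0.1 0.9980643827530381
```

View pics/scene0.png

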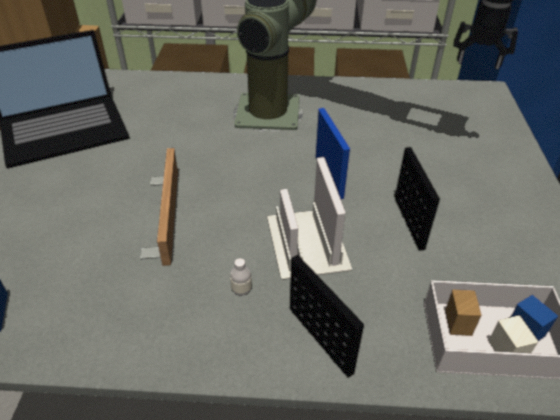

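View pics/top0.png

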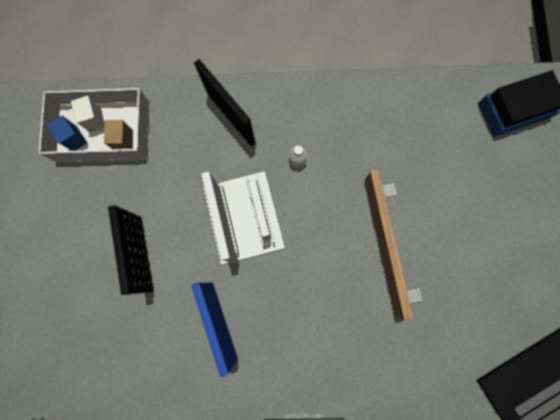

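Both views show the white large case (top view about (220,215), scene (328,210)) in the rack. The small case is beside it towards the partition (top (258,208)), the bottle is at top (298,157), and the wooden partition runs from top (376,172) to (407,318).

Run:
```python
from h import *
p=cv2.imread('pics/top0.png');d=np.load('pics/top0.npy');P=cloud('top',d)
hsv=cv2.cvtColor(p,cv2.COLOR_BGR2HSV)
def rep(nm,m):
    q=P[m]; r=cv2.minAreaRect((q[:,:2]*1000).astype(np.float32)); print(nm,len(q),'rect',r,'z',np.percentile(q[:,2],[2,50,98]).round(4))
    b=cv2.boxPoints(r);e=b[1]-b[0];f=b[2]-b[1];g=e if np.hypot(*e)>np.hypot(*f) else f;print('  long dir deg',np.degrees(np.arctan2(g[1],g[0])))
u=np.indices(d.shape)[1];v=np.indices(d.shape)[0];ok=d>0
box=lambda a,b,c,e:(u>a)&(u<b)&(v>c)&(v<e)&ok
z=P[...,2]
rep('large',box(190,250,165,280)&(z>.155)&(z<.18))
rep('small',box(235,285,170,260)&(z>.1)&(z<.125))
rep('part',box(360,420,160,330)&(z>.07)&(z<.09))
rep('bottle',box(280,315,140,175)&(z>.03)&(z<.12))
rep('blue',box(185,245,275,385)&(z>.05))
rep('black',box(190,260,50,155)&(z>.05))
rep('black2',box(100,160,200,300)&(z>.05))
```

```text
large 820 rect ((545.4701538085938, 174.9105224609375), (189.9801025390625, 18.435699462890625), 13.136116981506348) z [0.1591 0.1669 0.17  ]
  long dir deg 13.136114
small 475 rect ((567.8850708007812, 87.83778381347656), (129.6061248779297, 18.125999450683594), 13.07437515258789) z [0.1075 0.1119 0.1149]
  long dir deg 13.07437
part 1481 rect ((486.826171875, -205.92514038085938), (339.58795166015625, 21.7199649810791), 8.928682327270508) z [0.0719 0.079  0.0826]
  long dir deg 8.928679
bottle 290 rect ((705.5558471679688, -5.25419807434082), (41.966304779052734, 41.8084602355957), 40.28131103515625) z [0.0339 0.0582 0.0859]
  long dir deg 40.28128
blue 1758 rect ((316.183837890625, 186.89288330078125), (189.98416137695312, 19.625476837158203), 18.494338989257812) z [0.0558 0.155  0.1618]
  long dir deg 18.494337
black 1288 rect ((824.4108276367188, 162.07305908203125), (190.8224639892578, 19.10956573486328), 37.49114990234375) z [0.0553 0.1552 0.1612]
  long dir deg 37.491146
black2 2283 rect ((480.09368896484375, 377.538330078125), (189.1517333984375, 20.16948127746582), 10.856481552124023) z [0.0541 0.1332 0.1613]
  long dir deg 10.8564825
```

```bash
cat >> h.py <<'E'
from scipy.spatial.transform import Rotation as Ro
def rows(x,y,z,ydeg):
    "scaled shift+turn to TCP target, tool y line at ydeg (mod 180)"
    s=arm.state();R=Ro.from_rotvec(s['tool_rot']).as_matrix()
    sh=R.T@(np.array([x,y,z])-s['tcp_pos'])/.3
    a=np.degrees(np.arctan2(R[1,1],R[0,1])); t=-((ydeg-a+90)%180-90)/45
    print(s['clock'],'tcp',s['tcp_pos'].round(4),'yaw',a.round(2),'tilt',R[2,2].round(5),'rows',sh.round(3),round(t,3),'q6',s['joint_positions'][5].__round__(2),'F',np.round(s['ft_force'],1),'w',round(s['gripper_width'],3),'g',np.round(s['grasp_force'],1))
E
python3 -m inch '[[[-0.82,-0.47,0,-0.578,-0.2],[-0.82,-0.47,0,-0.578,-0.2],[-0.82,-0.47,0,-0.578,-0.2],[-0.82,-0.47,0,-0.578,-0.2],[-0.82,-0.47,0,-0.578,-0.2],[-0.82,-0.47,0,-0.578,-0.2]]]'
python3 -c "
from h import *
rows(.5455,.175,.239,103.1)"
```

```text
clock: 0.85
tcp_pos: [0.3383, 0.3661, 0.2389]
tool_rot: [0.351, -3.122, 0.001]
ft_force: [-0.0, 0.7, -0.1]
gripper_width: 0.602
grasp_force: 0.0
0.85 tcp [0.3383 0.3661 0.2389] yaw 102.83 tilt -1.0 rows [-0.532 -0.775 -0.   ] -0.006 q6 -1.14 F [-0.   0.7 -0.1] w 0.602 g 0.0
```

```bash
python3 -m inch '[[[-0.532,-0.775,0,-0.006,-0.2],[-0.532,-0.775,0,-0.006,-0.2],[-0.532,-0.775,0,-0.006,-0.2],[-0.532,-0.775,0,-0.006,-0.2],[-0.532,-0.775,0,-0.006,-0.2],[-0.532,-0.775,0,-0.006,-0.2],[-0.532,-0.775,0,-0.006,-0.2]]]'
python3 -c "
from h import *
look('scene','s1');p,d=look('top','t1')
rows(.5455,.175,.139,103.1)
a=cv2.imread('pics/s1.png')[90:300,200:400];b=p[130:340,120:320]
cv2.imwrite('pics/c1.png',cv2.resize(np.hstack([a,b]),None,fx=1.9,fy=2,interpolation=2))"
```

```text
clock: 1.72
tcp_pos: [0.5438, 0.1792, 0.2387]
tool_rot: [0.368, -3.118, -0.001]
ft_force: [-0.8, 0.3, 0.1]
gripper_width: 0.602
grasp_force: 0.0
1.825 tcp [0.5436 0.1795 0.239 ] yaw 103.52 tilt -1.0 rows [-0.003 -0.016  0.333] 0.009 q6 -1.64 F [ 0.1  0.2 -0.3] w 0.598 g 0.0
```

View pics/c1.png

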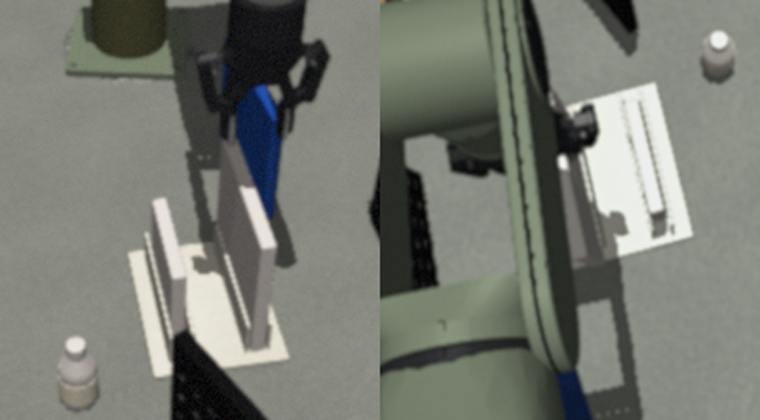

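The crop shows the fingers above the case, on either side of its thin top (left panel about (245,110), right panel about (560,150)). I'll go down and grip.

```bash
python3 -m inch '[[[-0.003,-0.016,0.1,0.009,-0.2],[-0.003,-0.016,0.2,0.009,-0.2],[-0.003,-0.016,0.28,0.009,-0.2],[-0.003,-0.016,0.333,0.009,-0.2],[-0.003,-0.016,0.333,0.009,-0.2],[-0.003,-0.016,0.333,0.009,-0.2]]]'
python3 -m inch '[[[0,0,0,0,0.3],[0,0,0,0,0.5],[0,0,0,0,0.7],[0,0,0,0,1],[0,0,0,0,1],[0,0,0,0,1],[0,0,0,0,1]]]' 50
python3 -c "
from h import *
rows(.5455,.175,.249,103.1)"
```

```text
clock: 2.58
tcp_pos: [0.5475, 0.1741, 0.1406]
tool_rot: [-0.356, 3.119, 0.0]
ft_force: [-0.6, -0.4, 0.6]
gripper_width: 0.601
grasp_force: 0.0
clock: 3.45
tcp_pos: [0.5474, 0.174, 0.1403]
tool_rot: [-0.355, 3.12, 0.001]
ft_force: [-0.4, 1.6, 4.9]
gripper_width: 0.204
grasp_force: 50.4
3.45 tcp [0.5474 0.174  0.1403] yaw 102.99 tilt -1.0 rows [ 0.005  0.005 -0.362] -0.002 q6 -1.64 F [-0.4  1.6  4.9] w 0.204 g 50.4
```

```bash
python3 -m inch '[[[0,0,-0.06,0,1],[0,0,-0.12,0,1],[0,0,-0.18,0,1],[0,0,-0.26,0,1],[0,0,-0.36,0,1],[0,0,-0.46,0,1],[0,0,-0.5,0,1],[0,0,-0.5,0,1]]]' 60
python3 - <<'E'
from h import *
look('scene','s2')
th=np.radians(8.93); n=np.array([-np.sin(th),np.cos(th)]); c=np.array([.4868,-.2059])
print('target',c+n*.0485)
t=c+n*.0485
rows(t[0],t[1],.29,98.93)
cv2.imwrite('pics/c2.png',cv2.imread('pics/s2.png')[60:340,120:420].repeat(2,0).repeat(2,1))
E
```

```text
clock: 4.45
tcp_pos: [0.5473, 0.1736, 0.2906]
tool_rot: [-0.355, 3.119, -0.0]
ft_force: [-0.1, -0.3, -3.4]
gripper_width: 0.205
grasp_force: 58.7
target [ 0.47927146 -0.15798788]
4.5 tcp [0.5465 0.1735 0.289 ] yaw 102.99 tilt -1.0 rows [ 0.467 -1.026 -0.003] 0.09 q6 -1.64 F [-0.5 -0.4 -3.1] w 0.204 g 58.7
```

View pics/c2.png

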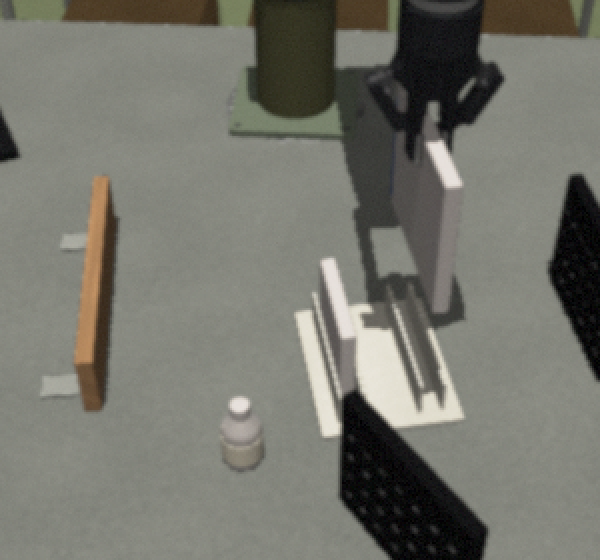

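The case is out of the rack, hanging upright from the fingers at about (430,220). The small case and bottle haven't moved. Now I'll carry it over.

```bash
python3 -m inch '[[[0.06,-0.12,0,0.01,1],[0.14,-0.3,0,0.03,1],[0.22,-0.48,0,0.05,1],[0.3,-0.66,0,0.07,1],[0.38,-0.83,0,0.09,1],[0.44,-0.96,0,0.09,1],[0.46,-1,0,0.09,1],[0.46,-1,0,0.09,1]]]'
python3 - <<'E'
from h import *
rows(.4793,-.158,.139,98.93)
E
```

```text
clock: 5.5
tcp_pos: [0.4791, -0.1498, 0.288]
tool_rot: [0.242, -3.13, -0.003]
ft_force: [1.2, -0.1, -2.8]
gripper_width: 0.204
grasp_force: 59.5
5.5 tcp [ 0.4791 -0.1498  0.288 ] yaw 98.85 tilt -1.0 rows [ 0.002 -0.028  0.497] -0.002 q6 -2.2 F [ 1.2 -0.1 -2.8] w 0.204 g 59.5
```

```bash
python3 -m inch '[[[0,-0.028,0.08,-0.002,1],[0,-0.028,0.18,-0.002,1],[0,-0.028,0.28,-0.002,1],[0,-0.028,0.38,-0.002,1],[0,-0.028,0.45,-0.002,1],[0,-0.028,0.477,-0.002,1],[0,-0.028,0.477,-0.002,1],[0,-0.028,0.477,-0.002,1]]]'
python3 - <<'E'
from h import *
p,d=look('scene','s3')
rows(.4793,-.158,.131,98.93)
P=cloud('scene',d);th=np.radians(8.93);c=np.array([.4868,-.2059])
q=P-[*c,0]; X=q[...,0]*np.cos(th)+q[...,1]*np.sin(th);Y=-q[...,0]*np.sin(th)+q[...,1]*np.cos(th);Z=P[...,2]
m=(d>0)&(abs(X)<.12)&(Y>.02)&(Y<.09)&(Z>.02)&(Z<.11)
print(m.sum())
for lo in np.arange(.02,.11,.015):
    k=m&(Z>lo)&(Z<lo+.015); print(lo.round(3),k.sum(),np.percentile(Y[k],[3,50,97]).round(4),np.percentile(X[k],[2,98]).round(3)) if k.sum() else 0
cv2.imwrite('pics/c3.png',p[90:310,60:340].repeat(2,0).repeat(2,1))
E
```

```text
clock: 6.5
tcp_pos: [0.4821, -0.1581, 0.1474]
tool_rot: [-0.248, 3.13, -0.002]
ft_force: [0.3, 0.7, -2.8]
gripper_width: 0.204
grasp_force: 59.5
6.55 tcp [ 0.4821 -0.1582  0.1476] yaw 99.06 tilt -1.0 rows [0.009 0.002 0.055] 0.003 q6 -2.22 F [-0.4  0.3 -3.5] w 0.205 g 59.5
476
0.02 66 [0.0404 0.0557 0.0574] [-0.079  0.096]
0.035 86 [0.0401 0.0563 0.0575] [-0.081  0.096]
0.05 74 [0.0407 0.0562 0.0572] [-0.059  0.096]
0.065 89 [0.0397 0.0561 0.0573] [-0.073  0.095]
0.08 83 [0.0401 0.0558 0.057 ] [-0.057  0.096]
0.095 78 [0.0399 0.056  0.0573] [-0.024  0.096]
```

View pics/c3.png

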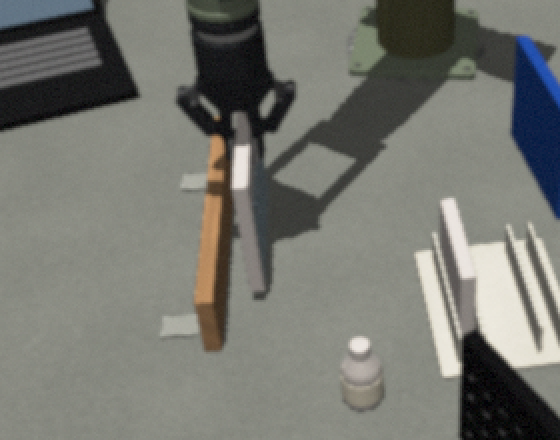

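The case (crop about (248,210)) hangs upright and parallel in front of the partition, with its faces at y = 40 and 57 mm. I'll lower it until it touches.

```bash
python3 -m inch '[[[0,0,0.015,0,1],[0,0,0.03,0,1],[0,0,0.04,0,1],[0,0,0.046,0,1],[0,0,0.05,0,1],[0,0,0.052,0,1],[0,0,0.052,0,1],[0,0,0.052,0,1]]]'
python3 - <<'E'
from h import *
rows(.4821,-.1582,.131,98.93)
E
```

```text
clock: 7.55
tcp_pos: [0.4808, -0.1582, 0.1324]
tool_rot: [0.248, -3.131, 0.0]
ft_force: [-5.5, 0.9, 7.8]
gripper_width: 0.203
grasp_force: 61.2
7.55 tcp [ 0.4808 -0.1582  0.1324] yaw 99.06 tilt -1.0 rows [-0.004 -0.001  0.005] 0.003 q6 -2.22 F [-5.5  0.9  7.8] w 0.203 g 61.2
```

```bash
python3 -m inch '[[[0,0,0,0,0.55],[0,0,0,0,0.5],[0,0,0,0,0.4],[0,0,0,0,0.3],[0,0,0,0,0.2],[0,0,-0.01,0,0.2],[0,0,-0.02,0,0.2],[0,0,-0.02,0,0.2]]]' 20
python3 - <<'E'
from h import *
rows(.4808,-.1582,.137,98.93)
p,d=look('scene','s4')
P=cloud('scene',d);th=np.radians(8.93);c=np.array([.4868,-.2059])
q=P-[*c,0]; X=q[...,0]*np.cos(th)+q[...,1]*np.sin(th);Y=-q[...,0]*np.sin(th)+q[...,1]*np.cos(th);Z=P[...,2]
m=(d>0)&(abs(X)<.12)&(Y>.0)&(Y<.11)
for lo in np.arange(.01,.12,.03):
    k=m&(Z>lo)&(Z<lo+.015); print(lo.round(3),k.sum(),np.percentile(Y[k],[3,50,97]).round(4)) if k.sum() else 0
E
```

```text
clock: 8.55
tcp_pos: [0.4815, -0.1582, 0.1372]
tool_rot: [-0.247, 3.131, -0.001]
ft_force: [-0.1, 0.2, -0.1]
gripper_width: 0.4
grasp_force: 0.0
8.55 tcp [ 0.4815 -0.1582  0.1372] yaw 99.04 tilt -1.0 rows [0.002 0.    0.001] 0.002 q6 -2.22 F [-0.1  0.2 -0.1] w 0.4 g 0.0
0.01 148 [0.0089 0.01   0.0572]
0.04 146 [0.0088 0.0407 0.0573]
0.07 338 [0.0003 0.0073 0.057 ]
0.1 80 [0.0408 0.056  0.0574]
```

It now stands free and upright. I'll tip it slowly between the loosely open fingers.

```bash
python3 -m inch '[[[0,-0.01,0,0,0.2],[0,-0.02,0,0,0.2],[0,-0.03,0,0,0.2],[0,-0.04,0,0,0.2],[0,-0.05,0,0,0.2],[0,-0.06,0,0,0.2],[0,-0.07,0,0,0.2],[0,-0.08,0,0,0.2]]]'
python3 -m inch '[[[0,-0.01,0,0,0.2],[0,-0.02,0,0,0.2],[0,-0.03,0,0,0.2],[0,-0.04,0,0,0.2],[0,-0.05,0,0,0.2],[0,-0.06,0,0,0.2],[0,-0.07,0,0,0.2],[0,-0.07,0,0,0.2]]]'
cat > m.py <<'E'
import sys
from h import *
rows(.4808,-.1582,.137,98.93)
p,d=look('scene',sys.argv[1])
P=cloud('scene',d);th=np.radians(8.93);c=np.array([.4868,-.2059])
q=P-[*c,0]; X=q[...,0]*np.cos(th)+q[...,1]*np.sin(th);Y=-q[...,0]*np.sin(th)+q[...,1]*np.cos(th);Z=P[...,2]
m=(d>0)&(X>.07)&(X<.12)&(Y>-.05)&(Y<.11)
for lo in np.arange(.01,.15,.02):
    k=m&(Z>lo)&(Z<lo+.015); print(lo.round(3),k.sum(),np.percentile(Y[k],[3,50,97]).round(4)) if k.sum() else 0
cv2.imwrite(f'pics/{sys.argv[1]}c.png',p[90:310,60:340].repeat(2,0).repeat(2,1))
E
python3 m.py s5
```

```text
clock: 9.6
tcp_pos: [0.4849, -0.182, 0.1367]
tool_rot: [-0.247, 3.132, -0.0]
ft_force: [0.3, 0.1, -1.3]
gripper_width: 0.4
grasp_force: 0.0
clock: 10.6
tcp_pos: [0.4883, -0.2027, 0.1367]
tool_rot: [-0.247, 3.132, -0.0]
ft_force: [0.2, -0.9, -0.3]
gripper_width: 0.399
grasp_force: 0.2
10.6 tcp [ 0.4883 -0.2027  0.1367] yaw 99.02 tilt -1.0 rows [ 0.001  0.15  -0.001] 0.002 q6 -2.29 F [ 0.2 -0.9 -0.3] w 0.399 g 0.2
0.01 74 [0.0092 0.0425 0.0539]
0.03 86 [0.0089 0.0355 0.0473]
0.05 79 [0.0092 0.0302 0.0402]
0.07 198 [-0.0095  0.0046  0.0318]
0.09 69 [0.0062 0.0197 0.0258]
0.11 69 [-0.0015  0.0125  0.0191]
0.13 73 [-0.0074  0.0053  0.0106]
```

View pics/s5c.png

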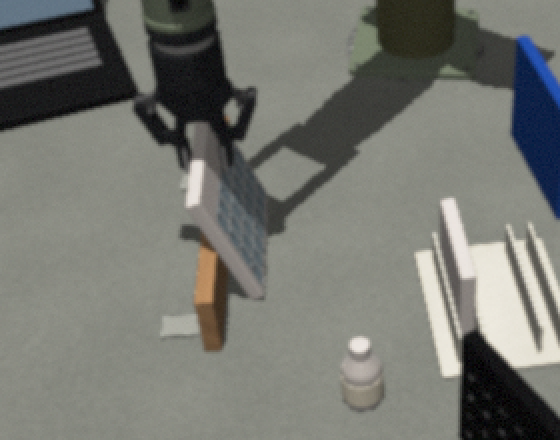

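The lids now face outwards and the case leans about 19.8° onto the partition (crop (230,220)). I'll back the fingers off and retreat upwards.

```bash
python3 -m inch '[[[0,-0.007,0,0,0.1],[0,-0.01,0,0,-0.2],[0,-0.01,0,0,-0.5],[0,-0.01,0,0,-0.5],[0,-0.01,-0.05,0,-0.5],[0,-0.01,-0.12,0,-0.5],[0,-0.01,-0.3,0,-0.5],[0,-0.01,-0.5,0,-0.5]]]'
python3 m.py s6
```

```text
clock: 11.65
tcp_pos: [0.4881, -0.2051, 0.2884]
tool_rot: [0.247, -3.131, -0.001]
ft_force: [0.4, -1.6, -0.0]
gripper_width: 0.745
grasp_force: 0.0
11.65 tcp [ 0.4881 -0.2051  0.2884] yaw 99.03 tilt -1.0 rows [-0.001  0.158  0.505] 0.002 q6 -2.29 F [ 0.4 -1.6 -0. ] w 0.745 g 0.0
0.01 77 [0.009  0.0457 0.0541]
0.03 76 [0.0089 0.0372 0.0471]
0.05 79 [0.0092 0.0297 0.0387]
0.07 191 [-0.0096  0.0042  0.0314]
0.09 65 [0.0062 0.0182 0.0251]
0.11 76 [-0.0023  0.0121  0.0186]
0.13 74 [-0.0101  0.0041  0.0107]
```

View pics/s6c.png

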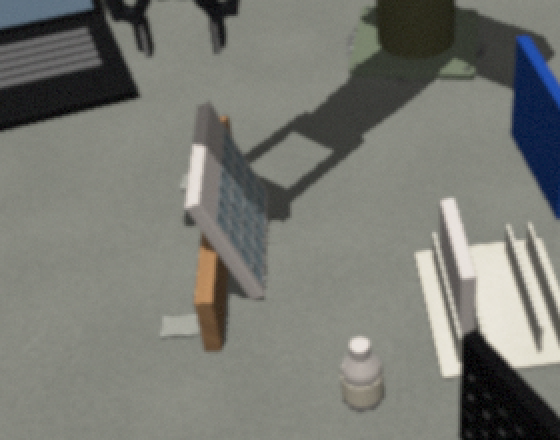

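The case leans steadily at about 20° against the partition and the gripper is well clear. The small case and bottle are where they were, so I'm handing in.

```bash
python3 -m inch '[[[0,0,0,0,-0.5],[0,0,0,0,-0.5]]]' | head -1; python3 -c "
from station import arm; print(arm.close_job())"
```

```text
clock: 11.95
the job is handed in; nothing more can be done
None
```

The large pill case stands on its long edge, leaning about 20° against the middle of the partition with its lids outwards; the small case and bottle look unmoved, and I handed the job in at about 12 s (no verdict was returned).

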